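# Open the two small topping wells for service

## Robot

A 6-joint arm with a two-finger parallel gripper is mounted at the origin on the work surface. World frame = base frame: x ahead of the robot, y to its left, z up, the work surface at z = 0. Lengths are in mm, angles in rad, forces in N, time in s.
With the tool pointing down it reaches from about 275 to 750 mm from the base axis. Payload 10.2 kg.
Tool frame: the origin (TCP) lies on the front face of the gripper's body, between the roots of the fingers; the fingertips stand 73 mm ahead of it and the grasp point (between the pads) lies ctrl.grip_depth ahead of it (ctrl.grip_depth is the distance from the TCP to the grasp point, in mm); z points along the fingers, y is the direction in which the jaws open and shut (so a half turn about z gives the same grasp; the last joint's range is limited). The gripper opens to 85 mm and grips with 20 to 120 N. Pads are 22 mm wide; open, the fingers measure 114 mm over their backs; the gripper's body (76 mm by 85 mm) begins 54 mm behind the grasp point. The pads swing forward as they close: fully open they stand 13 mm farther back than shut.
Start: joints at [0.88, 0.313, 1.498, -0, 1.331, -0.223], TCP at [236.748, 468.596, 303.894] pointing down, gripper open.
Joint ranges: [-2.94, 2.94], [-0.97, 2.17], [0.19, 2.56], [-1.23, 4.37], [0.02, 3.11], [-2.88, 2.88]. Speed limits (rad/s): [2.39, 2.39, 3.01, 3.14, 3.14, 3.14].

## Interface

Orientations are given as a unit quaternion [w, x, y, z].
In Python, from rig import readout, capture, ctrl, nets gives the robot as it stands. The module is installed in compiled form; this text tells all that it offers.
- The arm moves only by the tool apply_moves, never from a script. Its argument "targets" is a list of rows, each a list of 4 numbers: the shift along the tool's x, y, z in cm, then the turn about the tool's z in degrees. A call has 1 to 8 rows; each row shifts and turns the commanded pose from where the row before left it, along the tool's axes as they then stand; what a row does not reach is not made up. A row lasts 1/10 s, in which the tool goes at most 50 mm and 8.59 degrees, less where a joint would pass 70% of its speed; a pose out of reach is approached as far as the arm can. A call with a gripper value outside its range is refused whole. "grip" is the finger opening in cm, from 0 to 8.54, set as the call begins (left out, the last holds). The fingers move at their own pace and stop on an object; "force" is the grip in N (left out, the last holds). Time passes only in rows, so rows that do not move let the fingers close. It gives the time, the measured TCP pose, the force and the opening at its end, in the units of the state.
- readout.sense(): the state, without advancing time (a new reading comes with each control period).
- capture(name): name is "scene" or "top" or "wrist"; returns a dict with "img" (400x640x3 uint8, red, green, blue), "fov_y" (degrees; the focal length in pixels is half the picture's height over the tangent of half this angle, whatever the lens; pixels are square), "cx", "cy" (the principal point, pixels), "eye" and "rotation" of the camera in the world. Camera axes: x right, y down, z forward; pixel columns grow to the right and rows downward; lengths in mm; the calibration is good to about 2 mm. A picture is of the moment at which its call begins. There is no depth.
- ctrl.finish_job(): hands the job in, once; it reports no verdict.
Trained networks look in the newest picture that a camera, given by its name, has taken for a name from the list of things; names that differ only in an ending like _2 or _b are one class to them, and where a whole thing is asked for, a point or a joint stands for the part that bears it (a point fixed in the world has none). Each returns a list of dicts, best first, with "score" (0 to 1); they miss things now and then, are a little off and sometimes report something else, mostly with a low value. They report only what shows in the picture. A call takes as long as a camera call.
- nets.boxes_of(camera, target): "location" ([column, row] as shares, 0 to 1, of the picture: columns of its width, rows of its height, amid what is visible of it).
The state is a dict: "time_s": time; "joints": joint angles; "dq": joint speeds; "tau": joint torques, N m; "eef_pos": TCP position; "ee_rot": TCP orientation; "force": force on the tool from outside, world axes, zero at the start; "wrist_torque": the same for the moment, N m; "grip_width": opening from 0.0 (shut) to 1.0 (fully open).
Only numpy, scipy, OpenCV 4.12 (cv2) and the standard library are available. Lean on these libraries where they do the work, as an engineer would, in place of code of your own. Each camera call takes 0.05 s, during which the arm holds its last target.

## Task

Service is about to start: open the two small topping wells by pushing each lid up by its front lip with the fingertips and over past upright, until it leans back on its stop and stays open by itself. Guide the lids over with the fingers only, never pinching or flinging them. Leave the wide well shut with the tub on its lid, leave everything else on the counter where it is, and finish clear of it all.

Things in the scene. Friction and masses are not known exactly. Their poses are not given: they have to be found in the camera images.
- bar_mat: Flat black rubber bar mat, 240 (x) by 620 (y) by 6 mm, fixed on the steel counter; origin at the centre of its underside. The three wells stand side by side in a row along its y axis, in any order, centres about 185 mm apart; a small well and the wide one beside it leave a gap of about 15 mm.
- well_a: Small steel topping well, fixed: a box-shaped case 125 deep (its x) by 130 wide (its y), rim 150 mm above its origin, standing on the mat (6 mm above the counter). Origin at the centre of its underside; its front faces its own -x (the robot); its x axis points to its hinge side. One of the two to open. The other small well looks the same.
- well_b: The second small steel topping well, same size and axes as well_a. The other one to open.
- well_wide: Wide steel topping well: same as the small ones but 210 mm wide (its y). Its lid must stay shut.
- well_a_hinge (a point): Middle of well_a's hinge line, along the rear top edge of the case: 62.5 mm behind (+x of) and 151 mm above the well's origin. Its axes are the well's.
- well_b_hinge (a point): The same point on well_b.
- well_a_lid_lip (a point): Middle of the front edge of well_a's lid, at the level of the lid's underside; it moves with the lid. The lid is a flat steel plate 9 mm thick, 134 mm wide, 157 mm from hinge line to front edge, 0.22 kg give or take a third (1 to 1.5 N at the front edge lifts it). Shut, its underside is level with the case's rim and its front lip overhangs the case's front wall by 32 mm all along, with free space under the overhang down to the mat.
- well_b_lid_lip (a point): The same point on well_b's lid, which is the same.
- well_a_lid (a joint): Angle of well_a's lid: 0 shut, about 1.57 upright (its balance point), 1.95 leaning back on its stop, fully open against two thin rods behind the hinge. The hinge is free: let go before the balance point the lid falls shut, past it the lid falls back on to the stop.
- well_b_lid (a joint): Angle of well_b's lid, the same.
- well_wide_lid (a joint): Angle of the wide well's lid: 0 shut. The same kind of lid, 214 mm wide.
- deli_tub: White deli tub with lid, 90 mm across, 70 mm high, standing about the middle of the wide well's lid. Origin at the centre of its underside. Bystander.
- ramekin: White ramekin, 72 mm across, 40 mm high, in front of the wells. Bystander.
- spoon: Serving spoon lying in front of the wells. Bystander.
- squeeze_1: Squeeze bottle, 62 mm across, 210 mm high, behind the wells. Bystander.
- squeeze_2: Second squeeze bottle, same size, behind the wells. Bystander.
- hot_sauce: Small amber bottle, 48 mm across, 165 mm high, behind the wells. Bystander.
- mixing_bowl: Steel bowl, 180 mm across, 75 mm high, to the left of the wells. Bystander.

How it is judged (in metres and radians):
At the end, for the whole second after the job is handed in: Both small lids lie back on their stops (1.85 rad or more) at rest, the wide lid is shut (under 0.03 rad) and the tub still stands on it (value of joint each of well_a_lid, well_b_lid above 1.85 rad and velocity of joint well_a_lid between -0.1 and 0.1 rad/s and velocity of joint well_b_lid between -0.1 and 0.1 rad/s and value of joint well_wide_lid below 0.03 rad and z of deli_tub in the frame of well_wide above 0.15 m); the robot touches nothing.
It fails at once if the wide well's lid is opened by more than 0.1 rad (value of joint well_wide_lid above 0.1 rad).
It fails at once if a lid is flung open (faster than 6 rad/s) (velocity of joint any of well_a_lid, well_b_lid above 6 rad/s).
It fails at once if a lid is pinched: the fingers press on its upper and its lower face at once, over 2 N each ((contact force between the fingers and well_a_lid_c0 above 2 N and contact force between the fingers and well_a_lid_c1 above 2 N) or (contact force between the fingers and well_b_lid_c0 above 2 N and contact force between the fingers and well_b_lid_c1 above 2 N)).
It fails at once if the arm or the gripper's body, instead of the fingers, pushes a well or its lid with over 5 N (contact force between the arm and well_a above 5 N or contact force between the arm and well_b above 5 N or contact force between the arm and well_wide above 5 N).
It fails at once if a bystander is shifted, lifted or knocked by more than 30 mm (distance of any of deli_tub, ramekin, spoon, squeeze_1, squeeze_2, hot_sauce, mixing_bowl from where it was at the start of the episode above 0.03 m).
It also fails if it takes over 64 s, if anything falls off the work surface, if the arm or the gripper's body presses on something with over 40 N, if the wrist force passes 120 N, or if a joint passes its speed limit or range.

## Working session

There is one attempt and no reset: what is moved stays moved. The work goes in short steps, Python scripts to look and compute and a tool call to move; the robot and the scene stay as the last step left them, time stands still between calls to the robot, and variables do not carry over. Pictures are saved under pics/ and viewed, and the job is handed in when it is done.

Besides the shell and the picture viewer there is one more tool, called as name([rows], argument=value, ...), one row to a line, values as JSON. apply_moves: Moves the arm, as the interface text tells. Its arguments: {"type":"object","properties":{"targets":{"type":"array"},"grip":{"type":"number"},"force":{"type":"number"}},"required":["targets"]}

```bash
mkdir -p pics
cat > h.py <<'E'
import numpy as np, cv2
from rig import readout, capture, ctrl, nets
def snap(cam,fn):
    d=capture(cam); cv2.imwrite('pics/'+fn,d['img'][:,:,::-1]); return d
def ray(d,u,v):
    f=200/np.tan(np.radians(d['fov_y'])/2)
    r=np.array([(u-d['cx'])/f,(v-d['cy'])/f,1.]); return np.array(d['eye']),np.array(d['rotation'])@r
def atz(d,u,v,z):
    e,r=ray(d,u,v); return e+r*(z-e[2])/r[2]
def proj(d,p):
    f=200/np.tan(np.radians(d['fov_y'])/2)
    c=np.array(d['rotation']).T@(np.array(p)-np.array(d['eye'])); return np.array([d['cx']+f*c[0]/c[2],d['cy']+f*c[1]/c[2]])
E
python3 - <<'E'
from h import *
for c in ['top','scene']:
    d=snap(c,c+'0.png'); print(c,d['fov_y'],d['cx'],d['cy'],d['eye'],np.array(d['rotation']).round(3).tolist())
    for t in ['well_a','well_wide','well_a_lid_lip','well_a_hinge','deli_tub','ramekin','spoon','squeeze_1','hot_sauce','mixing_bowl']:
        print(t,[(round(b['score'],2),round(b['location'][0]*640),round(b['location'][1]*400)) for b in nets.boxes_of(c,t)[:4]])
print(readout.sense(), ctrl.grip_depth)
E
```

```text
top 42.99247590698361 324.5558271448136 195.01849379975192 [ 267.30038557  190.55621152 1528.23888964] [0.074, -0.683, 0.722, -0.076]
well_a [(0.9, 378, 188), (0.65, 313, 189)]
well_wide [(0.89, 434, 186), (0.69, 342, 223)]
well_a_lid_lip [(0.6, 378, 187)]
well_a_hinge [(0.73, 378, 187)]
deli_tub [(0.85, 451, 186), (0.68, 377, 188)]
ramekin [(0.83, 332, 272)]
spoon []
squeeze_1 [(0.97, 391, 131), (0.79, 354, 133), (0.27, 308, 188)]
hot_sauce [(0.67, 425, 126)]
mixing_bowl [(0.89, 189, 260)]
scene 53.98809979234034 314.1270148327334 200.29624814325177 [ 454.74424079  520.89737998 1174.41965578] [0.027, -0.196, 0.969, -0.152]
well_a [(0.65, 338, 147), (0.57, 312, 202), (0.25, 341, 145)]
well_wide [(0.93, 358, 98), (0.4, 369, 83)]
well_a_lid_lip [(0.92, 338, 139), (0.53, 336, 146), (0.33, 312, 199)]
well_a_hinge [(0.59, 338, 148)]
deli_tub [(0.81, 371, 82), (0.52, 390, 224)]
ramekin [(0.7, 388, 223)]
spoon [(0.72, 416, 160)]
squeeze_1 [(0.94, 282, 115), (0.65, 277, 143)]
hot_sauce [(0.72, 294, 90)]
mixing_bowl [(0.88, 319, 354)]
{'time_s': 1.1, 'joints': array([ 8.79599233e-01,  3.12905223e-01,  1.49768934e+00, -4.44554671e-06,
        1.33098871e+00, -2.23395183e-01]), 'dq': array([ 0.00092721, -0.00097517, -0.00081076, -0.0001882 , -0.00144162,
        0.00056124]), 'tau': array([-2.24767255e-04, -4.12167978e+01, -2.59895968e+01, -2.23766338e-04,
        6.11281394e-04, -9.65385340e-06]), 'eef_pos': array([236.75303207, 468.59962608, 303.89551999]), 'ee_rot': array([4.00834425e-06, 2.31773495e-01, 9.72769781e-01, 3.25535650e-06]), 'force': array([ 0.23538392, -0.08998761,  0.6214947 ]), 'wrist_torque': array([-0.01648683, -0.03485504,  0.00503075]), 'grip_width': 0.998867118814552} 53.900000000000006
```

```bash
cat >> h.py <<'E'
from scipy.spatial.transform import Rotation as R
def Rm(q): return R.from_quat([q[1],q[2],q[3],q[0]]).as_matrix()
_c=capture
def capture(n):
    d=_c(n); d['rotation']=Rm(np.array(d['rotation'])); return d
E
python3 - <<'E'
from h import *
print(Rm(readout.sense()['ee_rot']).round(3))
E
```

```text
[[-0.893  0.451  0.   ]
 [ 0.451  0.893  0.   ]
 [-0.     0.    -1.   ]]
```

View pics/top0.png

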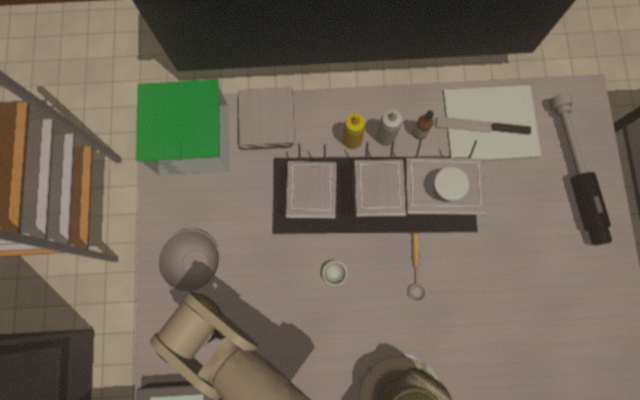

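View pics/scene0.png

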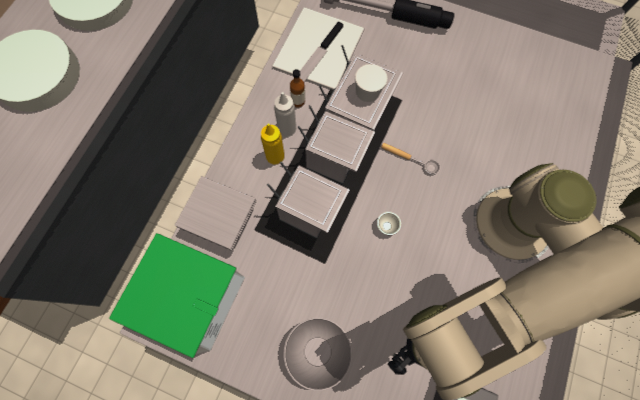

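Run:
```python
from h import *
d=snap('top','t1.png'); i=d['img'][:,:,::-1]
c=cv2.resize(i[145:240,265:495],None,fx=3.4,fy=3.4,interpolation=cv2.INTER_CUBIC); cv2.imwrite('pics/t1c.png',cv2.convertScaleAbs(c,alpha=1.8))
s=snap('scene','s1.png'); i=s['img'][:,:,::-1]
c=cv2.resize(i[40:265,250:430],None,fx=2.6,fy=2.6,interpolation=cv2.INTER_CUBIC); cv2.imwrite('pics/s1c.png',cv2.convertScaleAbs(c,alpha=1.5))
w=snap('wrist','w1.png'); print(w['eye'],w['fov_y'],w['rotation'].round(2))
for t in [(312,190),(380,188),(445,186)]: print(atz(d,*t,165).round())
for t in [(275,232),(476,232)]: print(atz(d,*t,6).round())
```

```text
[171.52129574 502.04337192 373.92663005] 65.72275892700941 [[ 0.45  0.85  0.26]
 [ 0.89 -0.43 -0.13]
 [-0.    0.29 -0.96]]
[578. 211. 165.]
[573.  23. 165.]
[ 568. -156.  165.]
[490. 331.   6.]
[ 456. -275.    6.]
```

View pics/t1c.png

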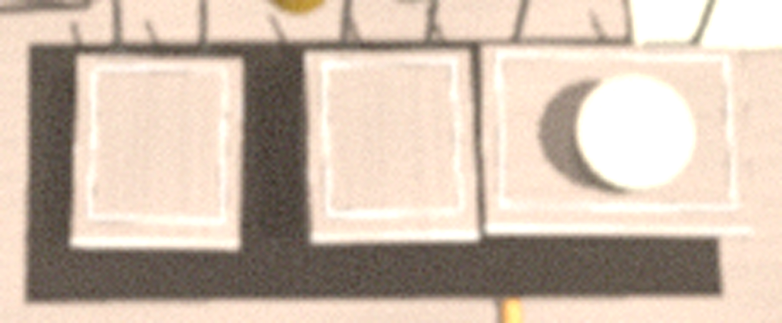

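View pics/s1c.png

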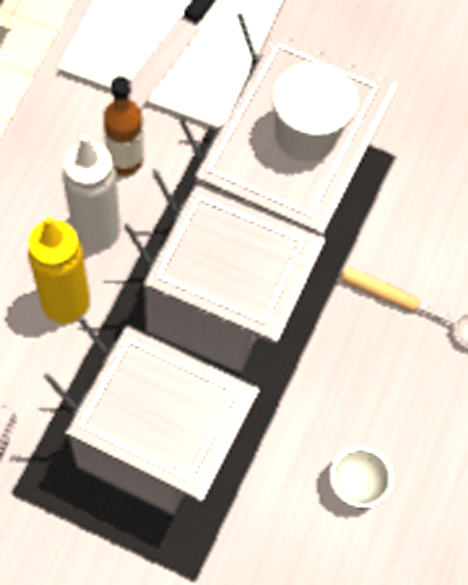

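View pics/w1.png

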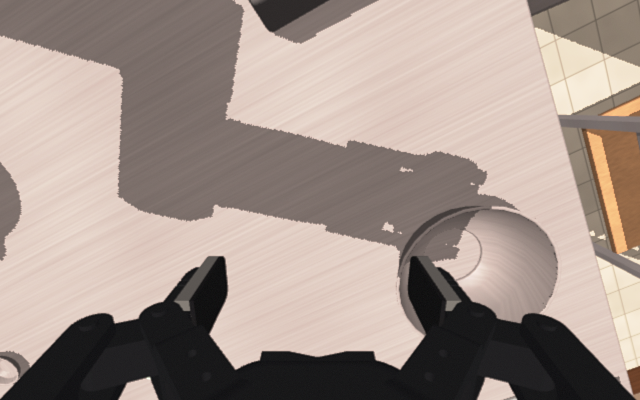

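Run:
```python
from h import *
d=capture('top')
def p(u,v,z): return atz(d,265+u/3.4,145+v/3.4,z)[:2].round(1)
for n,c in dict(L=[(70,243),(240,244),(78,57),(243,56)],M=[(310,238),(480,236),(306,53),(468,50)],W=[(488,230),(750,228),(484,48),(737,46)]).items():
    print(n,[p(*q,165).tolist() for q in c], p(*c[0],165)-p(*c[1],165))
print([p(*q,6).tolist() for q in [(28,300),(720,294),(30,42)]])
s=capture('scene')
def q(u,v,z): return atz(s,250+u/2.6,40+v/2.6,z)[:2].round(1)
print('scene L', [q(*t,165).tolist() for t in [(204,495),(258,392),(70,428),(128,330)]])
print('scene M', [q(*t,165).tolist() for t in [(278,336),(324,236),(148,283),(198,187)]])
print('mat',q(195,580,6),q(395,155,6))
print('w',proj(d,[236,468,231]),proj(s,[236,468,231]))
t=nets.boxes_of('scene','spoon'); 
for n,u,v,z in [('ram',388,223,35),('spoon',416,160,5),('spend',435,167,5),('sph',382,147,5)]: print(n,atz(s,u,v,z).round())
```

```text
L [[507.8, 286.0], [499.4, 150.2], [661.8, 273.4], [655.1, 138.4]] [  8.4 135.8]
M [[501.1, 93.9], [495.2, -42.1], [654.8, 86.7], [649.9, -46.1]] [  5.9 136. ]
W [[499.7, -49.0], [489.6, -258.7], [650.9, -59.3], [641.0, -266.6]] [ 10.1 209.7]
[[486.6, 336.4], [457.8, -277.2], [724.6, 326.5]]
scene L [[505.6, 283.1], [495.1, 158.8], [660.0, 271.2], [648.2, 147.6]]
scene M [[498.3, 91.6], [493.9, -39.1], [650.2, 88.7], [644.8, -41.3]]
mat [485.5 341.9] [ 454.9 -274.8]
w [214.46924187 323.96897101] [409.13483882 342.20768189]
ram [356. 162.  35.]
spoon [340. -81.   5.]
spend [276. -82.   5.]
sph [458. -82.   5.]
```

apply_moves([
  [0,0,0,8],
  [0,0,0,8],
  [0,0,0,8],
  [0,0,0,0],
], grip=4)

```text
time_s: 1.8
eef_pos: [236.8, 468.6, 303.9]
ee_rot: [0.0, 0.429, 0.903, -0.0]
force: [0.3, 0.3, 0.7]
grip_width: 0.471
```

Run:
```python
from h import *
print(readout.sense()['grip_width'],Rm(readout.sense()['ee_rot']).round(3))
w=snap('wrist','w2.png')
```

```text
0.47084909883883924 [[-0.631  0.776 -0.   ]
 [ 0.776  0.631 -0.   ]
 [-0.    -0.    -1.   ]]
```

View pics/w2.png

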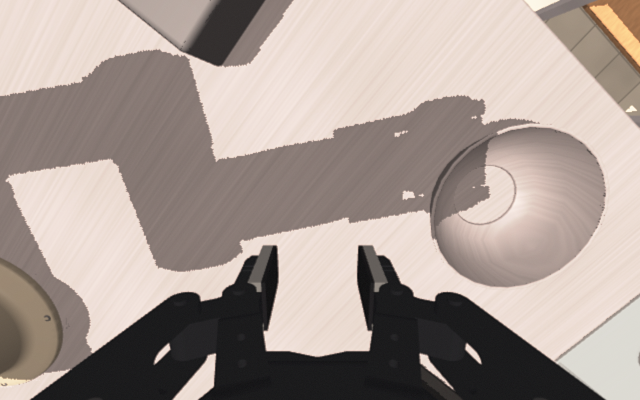

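Run:
```python
import cv2
a=cv2.imread('pics/w1.png')[240:400,0:330];b=cv2.imread('pics/w2.png')[230:400,30:330]
cv2.imwrite('pics/z1.png',cv2.convertScaleAbs(cv2.resize(a,None,fx=2.4,fy=2.4,interpolation=cv2.INTER_CUBIC),alpha=2.2,beta=10))
cv2.imwrite('pics/z2.png',cv2.convertScaleAbs(cv2.resize(b,None,fx=2.6,fy=2.6,interpolation=cv2.INTER_CUBIC),alpha=2.2,beta=10))
```

```text
(no output)
```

View pics/z1.png

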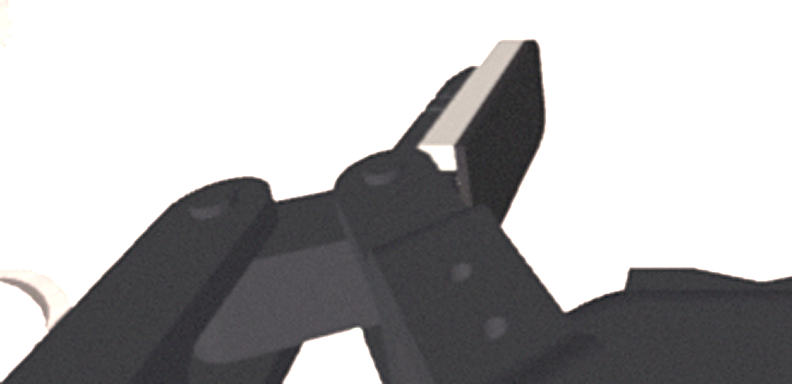

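View pics/z2.png

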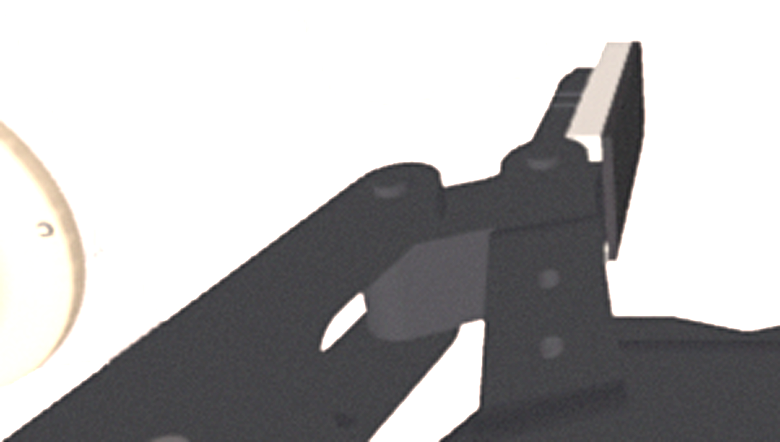

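apply_moves([
  [0,0,0,-7.8],
  [0,0,0,-7.8],
  [0,0,0,-7.8],
  [0,0,0,-7.8],
  [0,0,0,-7.8],
  [0,0,0,-7.8],
  [0,0,0,0],
], grip=0, force=40)

```text
time_s: 2.55
eef_pos: [236.7, 468.6, 303.9]
ee_rot: [-0.0, 0.033, 0.999, 0.0]
force: [0.9, 0.6, -0.9]
grip_width: -0.001
```

apply_moves([
  [-2,-1.5,0,0],
  [-3.5,-2.7,0,0],
  [-3.5,-2.7,0,0],
  [-3.5,-2.7,0,0],
  [-3.5,-2.7,0,0],
  [-3.5,-2.7,0,0],
  [-2,-1.5,0,0],
  [0,0,0,0],
])

```text
time_s: 3.35
eef_pos: [441.7, 287.0, 303.6]
ee_rot: [0.0, 0.038, 0.999, -0.0]
force: [-0.7, -0.1, -0.6]
grip_width: -0.0
```

Run:
```python
from h import *
s=readout.sense();print(s['eef_pos'],s['grip_width'],Rm(s['ee_rot']).round(3),s['force'])
w=snap('wrist','w3.png');snap('scene','s3.png')
for n in ['well_a','well_a_lid_lip','well_a_hinge']: print(n,[(round(b['score'],2),round(b['location'][0]*640),round(b['location'][1]*400)) for b in nets.boxes_of('wrist',n)[:3]])
```

```text
[441.6794473  286.96763078 303.62875107] -8.1427358034794e-05 [[-0.997  0.075  0.   ]
 [ 0.075  0.997 -0.   ]
 [-0.    -0.    -1.   ]] [-0.69667467 -0.14228155 -0.61891689]
well_a [(0.91, 225, 286), (0.69, 77, 317)]
well_a_lid_lip [(0.89, 45, 344)]
well_a_hinge [(0.89, 74, 318), (0.65, 44, 345)]
```

View pics/w3.png

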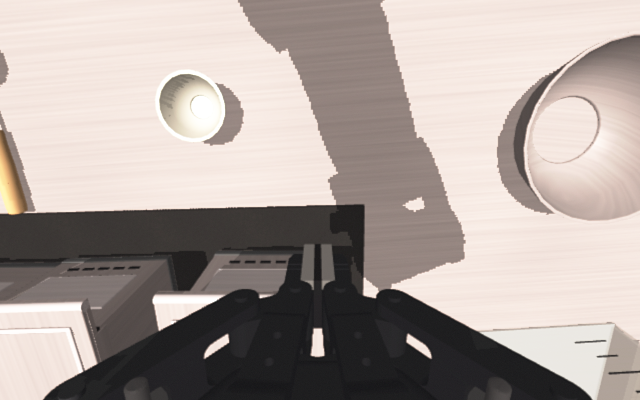

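View pics/s3.png

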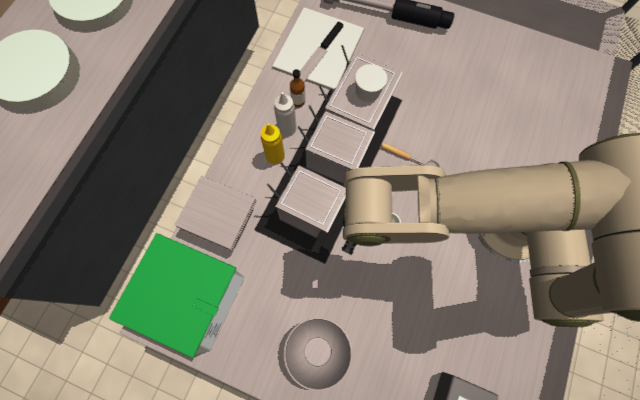

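apply_moves([
  [-2,-1.6,0,0],
  [-2,-1.6,1,0],
  [-2,-1.6,1.5,0],
  [-2,-1.5,1,0],
  [0,0,0,0],
  [0,0,0,0],
])

```text
time_s: 4.2
eef_pos: [514.7, 221.2, 268.9]
ee_rot: [-0.0, 0.035, 0.999, 0.0]
force: [0.5, -0.0, 0.7]
grip_width: -0.001
```

Run:
```python
from h import *
s=readout.sense();print(s['eef_pos'],s['force'],s['time_s'])
w=snap('wrist','w4.png')
for p in [(502-2,219.5,165),(500+5,219.5+67,165),(500-5,219-67,165)]: print(proj(w,p))
```

```text
[514.65470436 221.2043958  268.92580877] [ 0.45598322 -0.03300244  0.72333733] 4.2
[312.67397584 211.76890718]
[425.95476253 212.21858713]
[198.47053637 211.37508552]
```

View pics/w4.png

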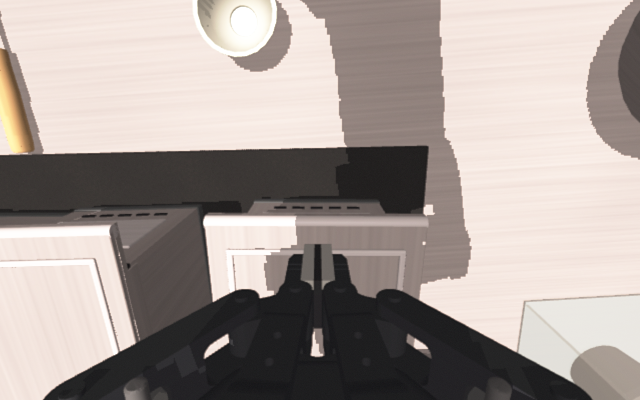

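apply_moves([
  [0,0.1,1.2,0],
  [0,0,1.0,0],
  [0,0,0.4,0],
  [0,0,0,0],
  [0,0,0,0],
])

```text
time_s: 4.75
eef_pos: [515.2, 221.7, 243.0]
ee_rot: [0.0, 0.035, 0.999, 0.0]
force: [-0.1, -0.7, 0.1]
grip_width: -0.003
```

apply_moves([
  [0,0,0.1,0],
  [0,0,0.1,0],
  [0,0,0,0],
])

```text
time_s: 5.05
eef_pos: [515.2, 221.5, 240.9]
ee_rot: [-0.0, 0.035, 0.999, -0.0]
force: [-0.9, 0.2, 0.0]
grip_width: 0.003
```

apply_moves([
  [0,0,0.1,0],
  [0,0,0.1,0],
  [0,0,0,0],
])

```text
time_s: 5.35
eef_pos: [515.2, 221.5, 238.7]
ee_rot: [-0.0, 0.035, 0.999, -0.0]
force: [0.4, 1.1, 0.6]
grip_width: -0.001
```

apply_moves([
  [0,0,0.05,0],
  [0,0,0,0],
])

```text
time_s: 5.55
eef_pos: [515.2, 221.5, 238.7]
ee_rot: [0.0, 0.035, 0.999, 0.0]
force: [-0.8, -1.2, 3.2]
grip_width: 0.003
```

apply_moves([
  [0,0,0.05,0],
  [0,0,0,0],
])

```text
time_s: 5.75
eef_pos: [515.2, 221.6, 238.6]
ee_rot: [0.0, 0.035, 0.999, 0.0]
force: [-2.9, 0.6, 8.4]
grip_width: 0.004
```

apply_moves([
  [0,0,0.05,0],
  [0,0,0,0],
])

```text
time_s: 5.95
eef_pos: [515.2, 221.6, 238.5]
ee_rot: [0.0, 0.035, 0.999, 0.0]
force: [-3.8, -1.0, 9.2]
grip_width: 0.002
```

apply_moves([
  [0,0,-1,0],
  [1.5,0,0,0],
  [1.5,0,0,0],
  [0,0,0,0],
  [0,0,0,0],
])

```text
time_s: 6.45
eef_pos: [485.6, 223.7, 247.8]
ee_rot: [0.0, 0.035, 0.999, 0.0]
force: [0.3, 0.2, -0.1]
grip_width: 0.005
```

Down to tip ≈2 mm under the lid's top edge (TCP 236.6), then press in small steps.

apply_moves([
  [0,0,1.1,0],
  [0,0,0,0],
  [0,0,0,0],
])

```text
time_s: 6.75
eef_pos: [485.4, 223.5, 235.8]
ee_rot: [-0.001, 0.035, 0.999, -0.0]
force: [-0.4, -0.0, 0.1]
grip_width: -0.002
```

apply_moves([
  [-0.2,0,0,0],
  [-0.2,0,0,0],
  [0,0,0,0],
])

```text
time_s: 7.05
eef_pos: [489.6, 223.3, 236.5]
ee_rot: [0.0, 0.035, 0.999, 0.0]
force: [0.1, -0.1, -0.1]
grip_width: -0.003
```

apply_moves([
  [-0.1,0,0,0],
  [0,0,0,0],
])

```text
time_s: 7.25
eef_pos: [490.3, 223.3, 236.4]
ee_rot: [0.0, 0.035, 0.999, 0.0]
force: [-1.0, -0.3, -0.2]
grip_width: 0.004
```

apply_moves([
  [-0.1,0,0,0],
  [0,0,0,0],
])

```text
time_s: 7.45
eef_pos: [491.3, 223.2, 236.4]
ee_rot: [0.0, 0.035, 0.999, 0.0]
force: [0.6, 0.1, -0.0]
grip_width: 0.001
```

apply_moves([
  [-0.1,0,0,0],
  [0,0,0,0],
])

```text
time_s: 7.65
eef_pos: [492.3, 223.1, 236.4]
ee_rot: [0.0, 0.035, 0.999, -0.0]
force: [0.5, 0.0, -0.1]
grip_width: 0.003
```

apply_moves([
  [-0.05,0,0,0],
  [0,0,0,0],
])

```text
time_s: 7.85
eef_pos: [492.8, 223.1, 236.4]
ee_rot: [0.0, 0.035, 0.999, -0.0]
force: [-0.5, -0.1, 0.4]
grip_width: -0.002
```

apply_moves([
  [-0.05,0,0,0],
  [0,0,0,0],
])

```text
time_s: 8.05
eef_pos: [493.3, 223.1, 236.4]
ee_rot: [0.0, 0.035, 0.999, 0.0]
force: [0.3, 0.8, -0.0]
grip_width: -0.002
```

apply_moves([
  [-0.05,0,0,0],
  [0,0,0,0],
])

```text
time_s: 8.25
eef_pos: [493.8, 223.0, 236.4]
ee_rot: [0.0, 0.035, 0.999, 0.0]
force: [0.2, 0.3, 0.3]
grip_width: -0.005
```

apply_moves([
  [-0.05,0,0,0],
  [0,0,0,0],
])

```text
time_s: 8.45
eef_pos: [494.3, 223.0, 236.4]
ee_rot: [-0.0, 0.035, 0.999, -0.0]
force: [0.7, 0.2, -0.0]
grip_width: 0.006
```

apply_moves([
  [-0.05,0,0,0],
  [0,0,0,0],
])

```text
time_s: 8.65
eef_pos: [494.8, 223.0, 236.4]
ee_rot: [0.0, 0.035, 0.999, -0.0]
force: [-0.1, 0.1, -0.5]
grip_width: -0.0
```

apply_moves([
  [-0.05,0,0,0],
  [0,0,0,0],
])

```text
time_s: 8.85
eef_pos: [495.3, 222.9, 236.4]
ee_rot: [0.0, 0.035, 0.999, -0.0]
force: [-0.2, 0.8, -0.7]
grip_width: 0.001
```

Run:
```python
from h import *
w=snap('wrist','w5.png')
i=cv2.imread('pics/w5.png')[180:330,180:460]; cv2.imwrite('pics/w5c.png',cv2.resize(i,None,fx=2.8,fy=2.8,interpolation=cv2.INTER_CUBIC))
print(readout.sense()['eef_pos'],readout.sense()['force'])
```

```text
[495.2481089  222.96983627 236.37033135] [0.39543851 0.29166047 0.17792538]
```

View pics/w5c.png

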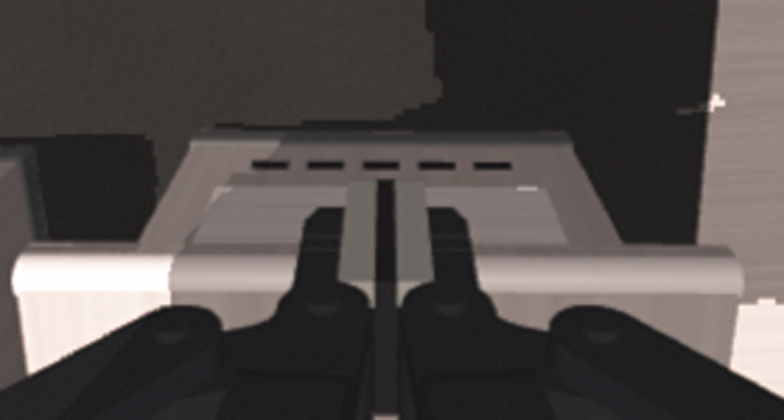

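apply_moves([
  [-0.1,0,0,0],
  [0,0,0,0],
])

```text
time_s: 9.1
eef_pos: [495.9, 222.9, 236.3]
ee_rot: [-0.001, 0.035, 0.999, -0.0]
force: [-3.7, 0.1, 1.5]
grip_width: 0.002
```

apply_moves([
  [-0.05,0,0,0],
  [0,0,0,0],
])

```text
time_s: 9.3
eef_pos: [496.1, 223.0, 236.2]
ee_rot: [-0.001, 0.035, 0.999, -0.0]
force: [-6.8, -0.3, 1.4]
grip_width: 0.0
```

apply_moves([
  [-0.05,0,0,0],
  [0,0,0,0],
])

```text
time_s: 9.5
eef_pos: [496.2, 222.9, 236.2]
ee_rot: [-0.002, 0.035, 0.999, -0.0]
force: [-8.8, -0.5, 3.7]
grip_width: 0.001
```

apply_moves([
  [-0.05,0,0,0],
  [0,0,0,0],
])

```text
time_s: 9.7
eef_pos: [496.4, 223.0, 236.1]
ee_rot: [-0.002, 0.035, 0.999, -0.0]
force: [-10.3, 0.7, 4.7]
grip_width: 0.004
```

apply_moves([
  [-0.05,0,0,0],
  [0,0,0,0],
])

```text
time_s: 9.9
eef_pos: [496.6, 223.0, 236.1]
ee_rot: [-0.003, 0.035, 0.999, -0.0]
force: [-13.5, 0.6, 4.8]
grip_width: -0.001
```

apply_moves([
  [0,0,-0.1,0],
  [0,0,0,0],
])

```text
time_s: 10.1
eef_pos: [497.1, 222.9, 237.1]
ee_rot: [-0.002, 0.035, 0.999, -0.0]
force: [-8.9, 0.5, 2.0]
grip_width: -0.0
```

apply_moves([
  [0,0,-0.1,0],
  [0,0,0,0],
])

```text
time_s: 10.3
eef_pos: [498.3, 222.8, 238.6]
ee_rot: [0.0, 0.035, 0.999, 0.0]
force: [-1.1, -0.1, 1.4]
grip_width: -0.006
```

apply_moves([
  [0,0,-0.1,0],
  [0,0,0,0],
])

```text
time_s: 10.5
eef_pos: [498.6, 222.7, 239.6]
ee_rot: [0.001, 0.035, 0.999, 0.0]
force: [-1.1, 0.5, 0.0]
grip_width: -0.002
```

apply_moves([
  [0,0,-0.1,0],
  [0,0,0,0],
])

```text
time_s: 10.7
eef_pos: [498.4, 222.7, 240.5]
ee_rot: [0.0, 0.035, 0.999, 0.0]
force: [-0.0, 0.2, -0.2]
grip_width: 0.002
```

apply_moves([
  [0.4,0,-0.4,0],
  [1,0,0,0],
  [0,0,1.5,0],
  [0,0,1.5,0],
  [0,0,1.3,0],
  [0,0,0,0],
  [0,0,0,0],
])

```text
time_s: 11.4
eef_pos: [484.2, 223.8, 201.7]
ee_rot: [0.0, 0.035, 0.999, 0.0]
force: [-0.3, 0.8, 0.3]
grip_width: -0.001
```

apply_moves([
  [-0.5,0,0,0],
  [-0.5,0,0,0],
  [0,0,0,0],
  [0,0,0,0],
])

```text
time_s: 11.8
eef_pos: [492.3, 223.4, 201.7]
ee_rot: [-0.003, 0.035, 0.999, -0.0]
force: [-17.3, 0.1, 8.9]
grip_width: -0.003
```

apply_moves([
  [-0.05,0,-0.05,0],
  [0,0,0,0],
])

```text
time_s: 12.0
eef_pos: [492.4, 223.4, 201.8]
ee_rot: [-0.004, 0.035, 0.999, -0.0]
force: [-18.6, 0.0, 7.4]
grip_width: -0.0
```

apply_moves([
  [-0.03,0,-0.05,0],
  [0,0,0,0],
])

```text
time_s: 12.2
eef_pos: [492.5, 223.4, 201.9]
ee_rot: [-0.005, 0.035, 0.999, -0.0]
force: [-19.1, 1.4, 4.8]
grip_width: 0.0
```

apply_moves([
  [-0.03,0,-0.05,0],
  [0,0,0,0],
])

```text
time_s: 12.4
eef_pos: [492.5, 223.3, 202.0]
ee_rot: [-0.005, 0.035, 0.999, -0.0]
force: [-18.7, 1.3, 2.2]
grip_width: 0.002
```

apply_moves([
  [0,0,-0.05,0],
  [0,0,-0.05,0],
  [0,0,0,0],
])

```text
time_s: 12.7
eef_pos: [492.5, 223.3, 202.6]
ee_rot: [-0.005, 0.035, 0.999, -0.0]
force: [-17.1, 1.6, -0.8]
grip_width: -0.002
```

apply_moves([
  [0,0,-0.1,0],
  [0,0,-0.1,0],
  [0,0,0,0],
])

```text
time_s: 13.0
eef_pos: [492.5, 223.3, 204.7]
ee_rot: [-0.005, 0.035, 0.999, -0.0]
force: [-17.3, 1.5, 0.0]
grip_width: -0.004
```

apply_moves([
  [0,0,-0.1,0],
  [0,0,-0.1,0],
  [0,0,0,0],
])

```text
time_s: 13.3
eef_pos: [492.6, 223.3, 206.8]
ee_rot: [-0.005, 0.035, 0.999, -0.0]
force: [-17.0, 1.7, -0.7]
grip_width: -0.0
```

Run:
```python
from h import *
w=snap('wrist','w6.png')
i=cv2.imread('pics/w6.png')[150:330,150:490]; cv2.imwrite('pics/w6c.png',cv2.resize(i,None,fx=2.3,fy=2.3,interpolation=cv2.INTER_CUBIC))
```

```text
(no output)
```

View pics/w6c.png

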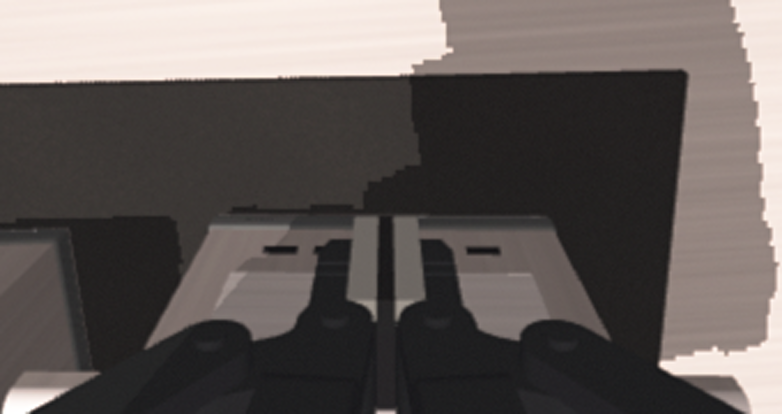

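apply_moves([
  [0,0,-0.4,0],
  [-0.05,0,-0.4,0],
  [-0.05,0,-0.5,0],
  [-0.05,0,-0.5,0],
  [0,0,0,0],
])

```text
time_s: 13.85
eef_pos: [494.5, 223.2, 225.6]
ee_rot: [-0.004, 0.035, 0.999, -0.0]
force: [-16.8, 0.6, 2.1]
grip_width: 0.0
```

Run:
```python
from h import *
w=snap('wrist','w7.png');s=snap('scene','s7.png')
i=cv2.imread('pics/s7.png')[130:270,240:400]; cv2.imwrite('pics/s7c.png',cv2.resize(i,None,fx=4,fy=4,interpolation=cv2.INTER_CUBIC))
```

```text
(no output)
```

View pics/w7.png

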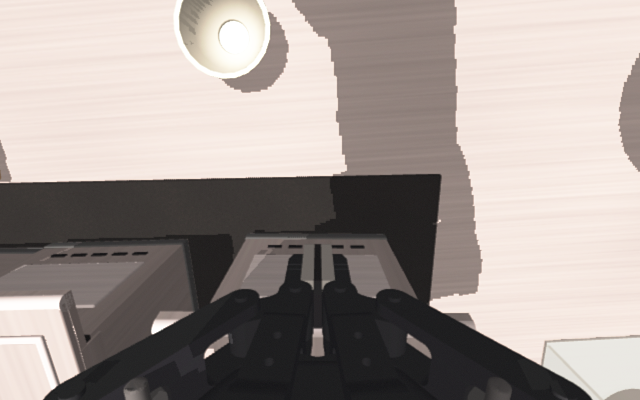

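View pics/s7c.png

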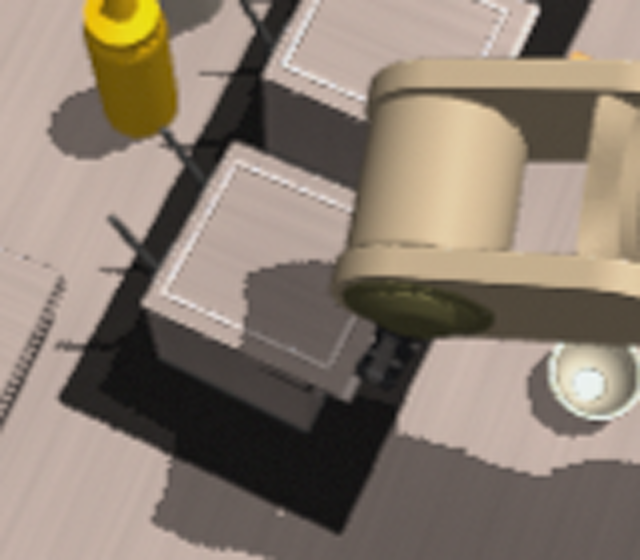

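apply_moves([
  [-0.1,0,-0.54,0],
  [-0.1,0,-0.54,0],
  [-0.14,0,-0.53,0],
  [-0.14,0,-0.53,0],
  [-0.18,0,-0.52,0],
  [-0.18,0,-0.52,0],
  [0,0,0,0],
])

```text
time_s: 14.65
eef_pos: [503.5, 222.5, 258.4]
ee_rot: [-0.003, 0.035, 0.999, -0.0]
force: [-17.7, -0.7, 5.5]
grip_width: -0.001
```

Run:
```python
from h import *
w=snap('wrist','w8.png');s=snap('scene','s8.png')
i=cv2.imread('pics/s8.png')[130:270,240:400]; cv2.imwrite('pics/s8c.png',cv2.resize(i,None,fx=4,fy=4,interpolation=cv2.INTER_CUBIC))
```

```text
(no output)
```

View pics/w8.png

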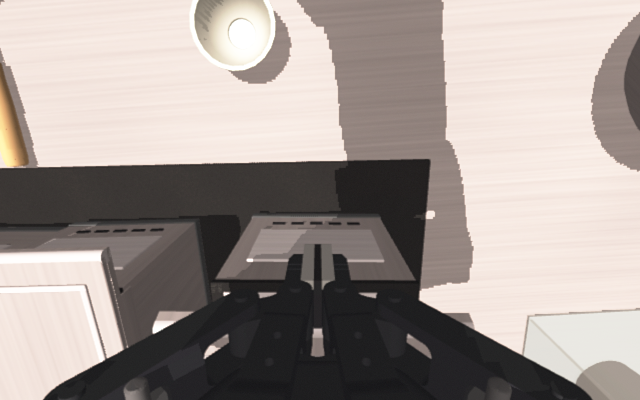

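View pics/s8c.png

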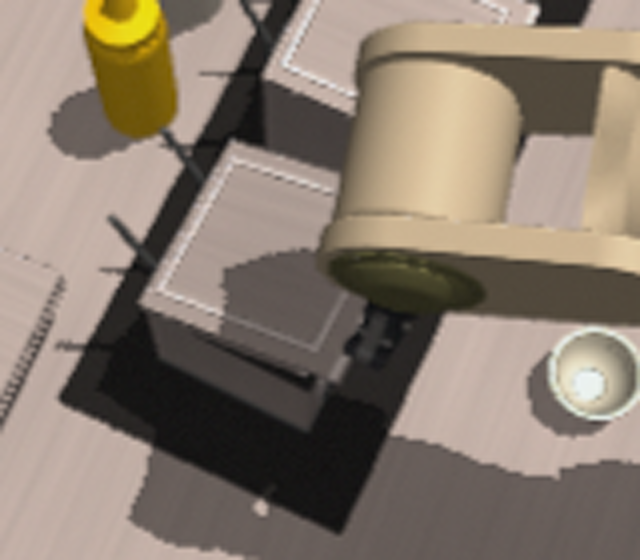

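apply_moves([
  [-0.22,0,-0.65,0],
  [-0.24,0,-0.65,0],
  [-0.3,0,-0.62,0],
  [-0.32,0,-0.62,0],
  [-0.38,0,-0.6,0],
  [-0.39,0,-0.6,0],
  [0,0,0,0],
])

```text
time_s: 15.45
eef_pos: [524.1, 221.0, 296.2]
ee_rot: [0.001, 0.035, 0.999, 0.0]
force: [-5.1, -0.1, 3.9]
grip_width: 0.002
```

apply_moves([
  [-0.5,0,-0.6,0],
  [-0.5,0,-0.6,0],
  [-0.56,0,-0.55,0],
  [-0.56,0,-0.55,0],
  [-0.61,0,-0.5,0],
  [-0.61,0,-0.5,0],
  [0,0,0,0],
])

```text
time_s: 16.15
eef_pos: [557.9, 218.4, 328.4]
ee_rot: [0.001, 0.035, 0.999, 0.0]
force: [-0.8, -0.4, 0.5]
grip_width: -0.001
```

Run:
```python
from h import *
w=snap('wrist','w9.png');s=snap('scene','s9.png')
i=cv2.imread('pics/s9.png')[100:270,240:400]; cv2.imwrite('pics/s9c.png',cv2.resize(i,None,fx=3.5,fy=3.5,interpolation=cv2.INTER_CUBIC))
```

```text
(no output)
```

View pics/s9c.png

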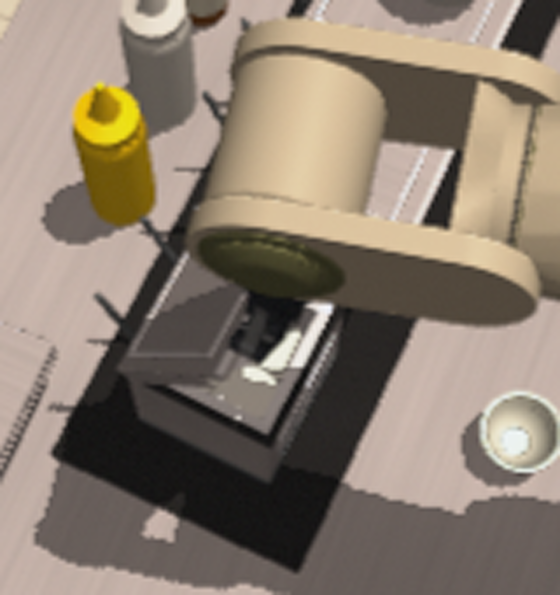

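View pics/w9.png

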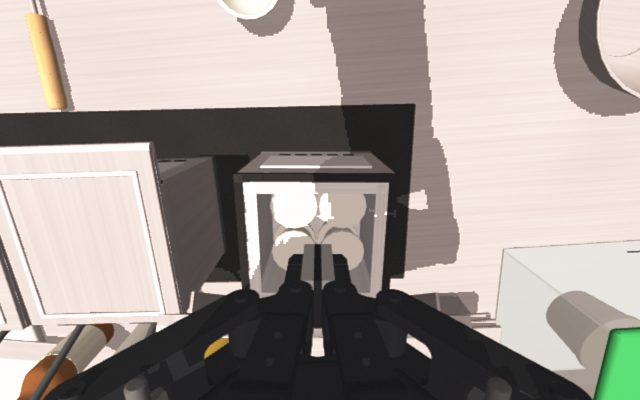

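apply_moves([
  [-0.8,0,-0.5,0],
  [-0.8,0,-0.5,0],
  [-0.85,0,-0.4,0],
  [-0.85,0,-0.4,0],
  [-0.9,0,-0.3,0],
  [-0.9,0,-0.3,0],
  [0,0,0,0],
])

```text
time_s: 16.95
eef_pos: [608.4, 214.9, 351.6]
ee_rot: [0.0, 0.035, 0.999, -0.0]
force: [-0.8, -0.3, -0.5]
grip_width: -0.002
```

Run:
```python
from h import *
s=snap('scene','s10.png')
i=cv2.imread('pics/s10.png')[100:270,240:400]; cv2.imwrite('pics/s10c.png',cv2.resize(i,None,fx=3.5,fy=3.5,interpolation=cv2.INTER_CUBIC))
```

```text
(no output)
```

View pics/s10c.png

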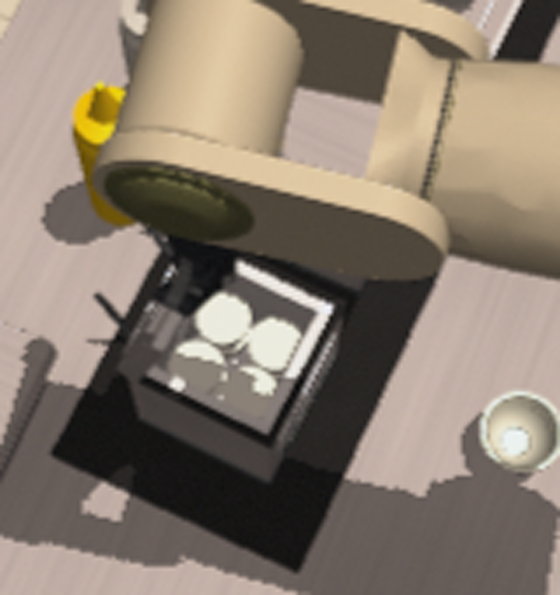

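apply_moves([
  [-0.9,0,-0.2,0],
  [-0.9,0,-0.2,0],
  [-0.9,0,-0.1,0],
  [-0.9,0,-0.1,0],
  [-0.9,0,0,0],
  [-0.9,0,0,0],
  [0,0,0,0],
])

```text
time_s: 17.7
eef_pos: [662.0, 211.2, 357.2]
ee_rot: [-0.0, 0.035, 0.999, -0.0]
force: [0.2, 0.5, 0.2]
grip_width: -0.001
```

Run:
```python
from h import *
s=snap('scene','s11.png');t=snap('top','t11.png')
i=cv2.imread('pics/s11.png')[100:270,240:400]; j=cv2.imread('pics/t11.png')[90:260,260:420]
cv2.imwrite('pics/s11c.png',cv2.resize(np.hstack([i,j]),None,fx=2.4,fy=2.4,interpolation=cv2.INTER_CUBIC))
```

```text
(no output)
```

View pics/s11c.png

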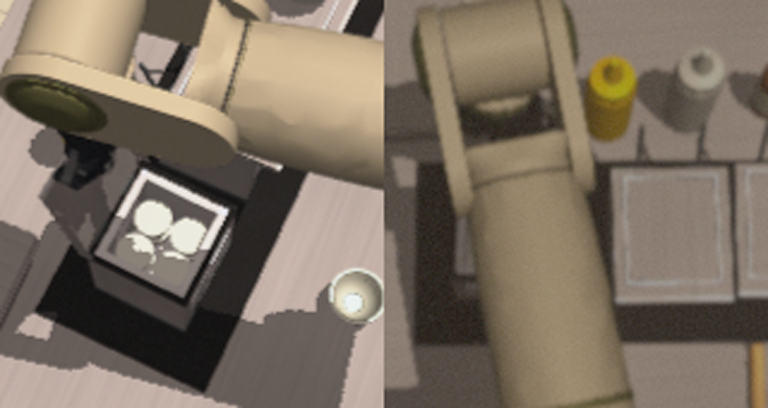

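apply_moves([
  [-0.4,0,0,0],
  [-0.4,0,0,0],
  [0,0,0,0],
  [1.5,0,-1,0],
  [3,0,-2,0],
  [4,0,-2,0],
  [4,0,0,0],
  [3,0,0,0],
])

```text
time_s: 18.6
eef_pos: [512.9, 221.8, 409.0]
ee_rot: [0.001, 0.035, 0.999, 0.0]
force: [0.7, -0.2, -0.2]
grip_width: 0.0
```

Run:
```python
from h import *
s=snap('scene','s12.png');t=snap('top','t12.png')
i=cv2.imread('pics/s12.png')[100:270,240:400]; j=cv2.imread('pics/t12.png')[90:260,260:420]
cv2.imwrite('pics/s12c.png',cv2.resize(np.hstack([i,j]),None,fx=2.4,fy=2.4,interpolation=cv2.INTER_CUBIC))
```

```text
(no output)
```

View pics/s12c.png

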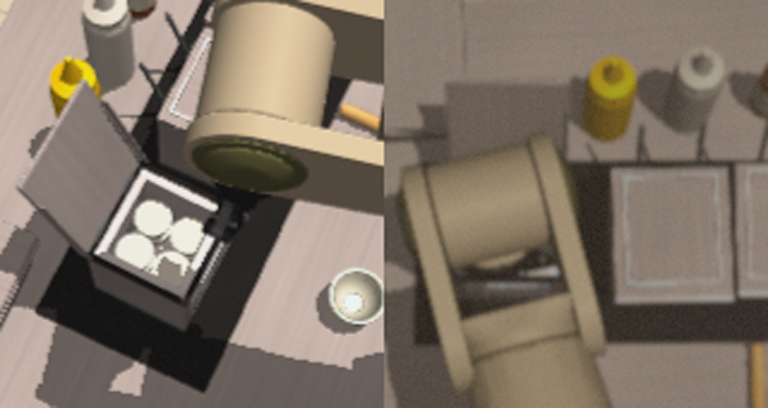

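apply_moves([
  [1,-2,0,-1.3],
  [1.9,-3.5,0,0],
  [0,-3.5,0,0],
  [0,-3.5,1,0],
  [0,-3.5,2,0],
  [0,-3.5,2,0],
  [0,0,2,0],
  [0,0,0,0],
])

```text
time_s: 19.5
eef_pos: [476.4, 27.5, 336.1]
ee_rot: [-0.002, 0.025, 1.0, 0.0]
force: [-0.5, 0.9, -0.3]
grip_width: 0.007
```

Run:
```python
from h import *
s=readout.sense();print(s['eef_pos'],Rm(s['ee_rot']).round(3)[:2])
w=snap('wrist','w13.png')
for p in [(500,28,165),(503,95,165),(497,-39,165)]: print(proj(w,p))
t=snap('top','t13.png');cv2.imwrite('pics/t13c.png',cv2.resize(cv2.imread('pics/t13.png')[90:260,260:490],None,fx=3.4,fy=3.4,interpolation=cv2.INTER_CUBIC))
```

```text
[476.35073667  27.49798983 336.08462898] [[-0.999  0.049 -0.004]
 [ 0.049  0.999  0.001]]
[319.21391392 230.10650483]
[399.42883685 229.71276266]
[239.04692522 230.50001171]
```

View pics/w13.png

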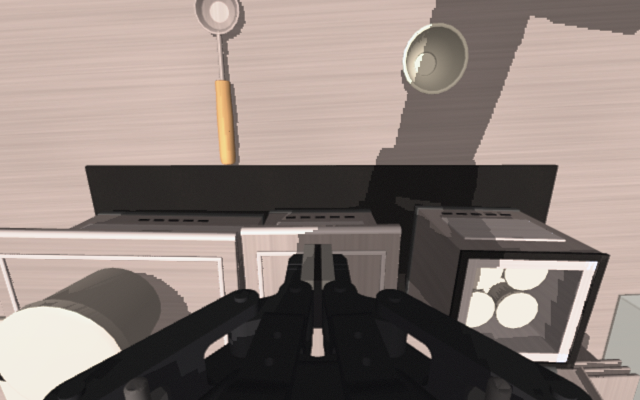

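View pics/t13c.png

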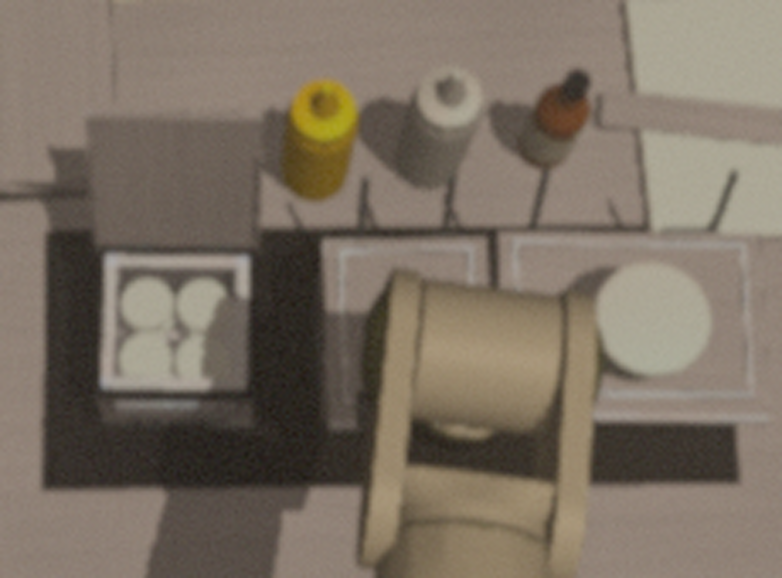

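apply_moves([
  [0.2,0.1,2,0],
  [0,0,3,0],
  [0,0,3,0],
  [0,0,3,0],
  [0,0,2,0],
  [0,0,0.4,0],
  [0,0,0,0],
  [0,0,0,0],
])

```text
time_s: 20.4
eef_pos: [475.3, 29.6, 205.6]
ee_rot: [0.001, 0.023, 1.0, -0.0]
force: [-0.8, 0.7, 0.4]
grip_width: 0.001
```

Run:
```python
from h import *
s=readout.sense();print(s['eef_pos'],s['force'],Rm(s['ee_rot']).round(4)[:2])
```

```text
[475.31922958  29.6141724  205.61340688] [-0.84795321  0.67436643  0.41975751] [[-9.989e-01  4.670e-02  2.600e-03]
 [ 4.670e-02  9.989e-01 -5.000e-04]]
```

apply_moves([
  [-0.4,0,0,0],
  [-0.3,0,0,0],
  [-0.2,0,0,0],
  [0,0,0,0],
  [0,0,0,0],
])

```text
time_s: 20.9
eef_pos: [483.5, 29.1, 204.1]
ee_rot: [-0.0, 0.024, 1.0, 0.0]
force: [0.1, 0.0, -0.5]
grip_width: 0.0
```

apply_moves([
  [-0.1,0,0,0],
  [0,0,0,0],
])

```text
time_s: 21.1
eef_pos: [484.6, 29.0, 204.1]
ee_rot: [0.0, 0.024, 1.0, -0.0]
force: [-0.5, -0.1, -0.6]
grip_width: -0.002
```

apply_moves([
  [-0.05,0,0,0],
  [0,0,0,0],
])

```text
time_s: 21.3
eef_pos: [485.0, 29.0, 204.1]
ee_rot: [-0.0, 0.024, 1.0, 0.0]
force: [0.0, 0.3, -0.1]
grip_width: 0.0
```

apply_moves([
  [-0.05,0,0,0],
  [0,0,0,0],
])

```text
time_s: 21.5
eef_pos: [485.6, 28.9, 204.1]
ee_rot: [0.0, 0.024, 1.0, -0.0]
force: [0.7, 0.4, -0.5]
grip_width: 0.002
```

apply_moves([
  [-0.03,0,-0.05,0],
  [0,0,-0.03,0],
])

```text
time_s: 21.7
eef_pos: [485.9, 29.0, 205.0]
ee_rot: [0.0, 0.024, 1.0, -0.0]
force: [0.4, 0.4, 0.7]
grip_width: 0.002
```

apply_moves([
  [-0.03,0,-0.05,0],
  [0,0,-0.03,0],
])

```text
time_s: 21.9
eef_pos: [486.0, 29.0, 205.6]
ee_rot: [-0.0, 0.024, 1.0, 0.0]
force: [-0.6, 0.3, -0.0]
grip_width: 0.002
```

apply_moves([
  [-0.03,0,-0.05,0],
  [0,0,-0.03,0],
])

```text
time_s: 22.1
eef_pos: [486.1, 29.0, 206.3]
ee_rot: [-0.001, 0.024, 1.0, 0.0]
force: [-2.5, -0.1, -1.0]
grip_width: -0.003
```

apply_moves([
  [-0.03,0,-0.05,0],
  [0,0,-0.03,0],
])

```text
time_s: 22.3
eef_pos: [486.2, 29.0, 207.0]
ee_rot: [-0.001, 0.024, 1.0, 0.0]
force: [-5.2, 0.6, -1.2]
grip_width: -0.0
```

apply_moves([
  [-0.03,0,-0.05,0],
  [0,0,-0.03,0],
])

```text
time_s: 22.5
eef_pos: [486.2, 29.0, 207.7]
ee_rot: [-0.001, 0.024, 1.0, 0.0]
force: [-6.1, -0.6, -1.3]
grip_width: -0.0
```

apply_moves([
  [-0.03,0,-0.05,0],
  [0,0,-0.03,0],
])

```text
time_s: 22.7
eef_pos: [486.3, 29.0, 208.3]
ee_rot: [-0.002, 0.023, 1.0, 0.0]
force: [-7.9, -1.0, -0.1]
grip_width: 0.003
```

apply_moves([
  [0,0,-0.3,0],
  [0,0,-0.4,0],
  [-0.03,0,-0.4,0],
  [-0.03,0,-0.4,0],
  [-0.05,0,-0.4,0],
  [0,0,0,0],
])

```text
time_s: 23.3
eef_pos: [487.9, 28.9, 228.1]
ee_rot: [-0.001, 0.023, 1.0, 0.0]
force: [-5.7, -0.6, -0.5]
grip_width: 0.003
```

Run:
```python
from h import *
s=snap('scene','s14.png')
i=cv2.imread('pics/s14.png')[60:230,270:450]; cv2.imwrite('pics/s14c.png',cv2.resize(i,None,fx=3.5,fy=3.5,interpolation=cv2.INTER_CUBIC))
```

```text
(no output)
```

View pics/s14c.png

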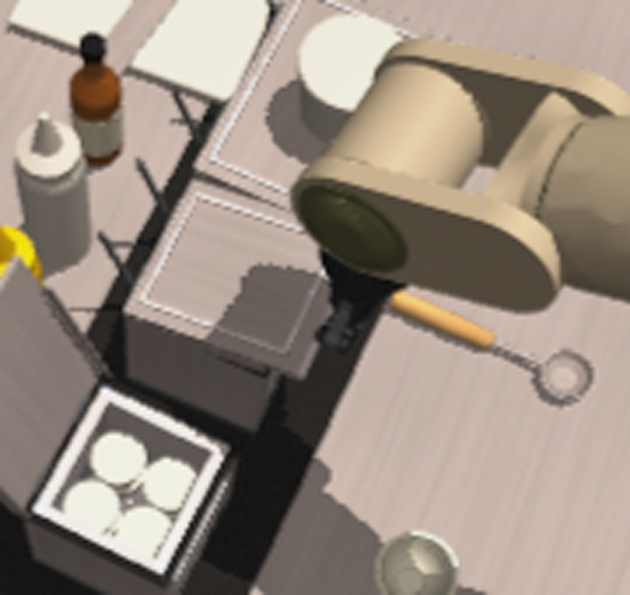

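apply_moves([
  [-0.1,0,-0.55,0],
  [-0.1,0,-0.55,0],
  [-0.14,0,-0.55,0],
  [-0.14,0,-0.55,0],
  [-0.18,0,-0.55,0],
  [-0.18,0,-0.55,0],
  [0,0,0,0],
])

```text
time_s: 24.05
eef_pos: [496.8, 28.5, 261.9]
ee_rot: [0.0, 0.024, 1.0, 0.0]
force: [-6.6, -0.0, 0.7]
grip_width: 0.005
```

apply_moves([
  [-0.25,0,-0.65,0],
  [-0.27,0,-0.65,0],
  [-0.32,0,-0.62,0],
  [-0.34,0,-0.62,0],
  [-0.38,0,-0.6,0],
  [-0.39,0,-0.6,0],
  [0,0,0,0],
])

```text
time_s: 24.75
eef_pos: [517.0, 27.4, 299.2]
ee_rot: [0.001, 0.024, 1.0, -0.0]
force: [-1.6, 1.8, 0.3]
grip_width: -0.002
```

apply_moves([
  [-0.55,0,-0.6,0],
  [-0.52,0,-0.6,0],
  [-0.56,0,-0.55,0],
  [-0.56,0,-0.55,0],
  [-0.61,0,-0.5,0],
  [-0.61,0,-0.5,0],
  [0,0,0,0],
])

```text
time_s: 25.45
eef_pos: [551.2, 25.8, 331.7]
ee_rot: [0.001, 0.024, 1.0, -0.0]
force: [-1.5, -0.4, 2.0]
grip_width: -0.005
```

Run:
```python
from h import *
s=snap('scene','s15.png')
i=cv2.imread('pics/s15.png')[60:230,270:450]; cv2.imwrite('pics/s15c.png',cv2.resize(i,None,fx=3.5,fy=3.5,interpolation=cv2.INTER_CUBIC))
```

```text
(no output)
```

View pics/s15c.png

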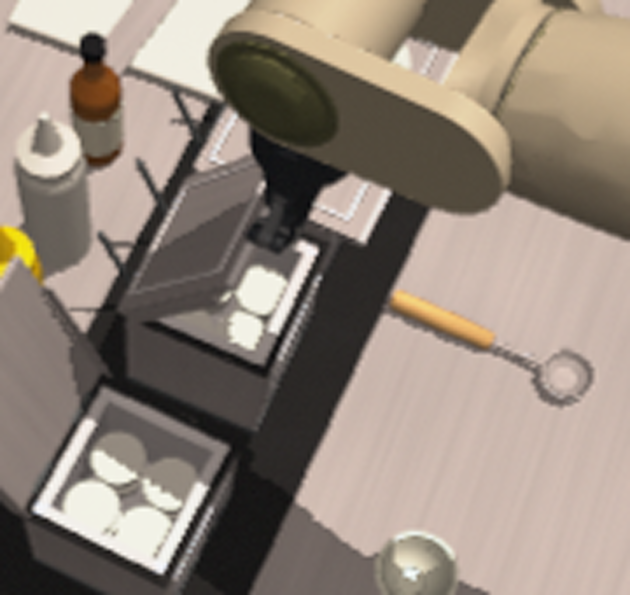

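apply_moves([
  [-0.8,0,-0.5,0],
  [-0.8,0,-0.5,0],
  [-0.85,0,-0.4,0],
  [-0.85,0,-0.4,0],
  [-0.9,0,-0.3,0],
  [-0.9,0,-0.3,0],
  [0,0,0,0],
])

```text
time_s: 26.2
eef_pos: [601.9, 23.3, 354.8]
ee_rot: [0.0, 0.024, 1.0, -0.0]
force: [-0.9, -0.5, -0.1]
grip_width: 0.0
```

apply_moves([
  [-0.9,0,-0.2,0],
  [-0.9,0,-0.2,0],
  [-0.9,0,-0.1,0],
  [-0.9,0,-0.1,0],
  [-0.9,0,0,0],
  [-0.9,0,0,0],
  [0,0,0,0],
])

```text
time_s: 26.9
eef_pos: [655.5, 20.8, 360.3]
ee_rot: [-0.0, 0.024, 1.0, 0.0]
force: [-0.3, -0.5, -0.4]
grip_width: 0.003
```

apply_moves([
  [-0.5,0,0,0],
  [-0.4,0,0,0],
  [0,0,0,0],
  [0,0,0,0],
])

```text
time_s: 27.3
eef_pos: [664.2, 20.6, 361.3]
ee_rot: [-0.0, 0.024, 1.0, -0.0]
force: [-0.4, -0.2, 0.2]
grip_width: 0.002
```

Run:
```python
from h import *
s=snap('scene','s16.png')
i=cv2.imread('pics/s16.png')[60:230,270:450]; cv2.imwrite('pics/s16c.png',cv2.resize(i,None,fx=3.5,fy=3.5,interpolation=cv2.INTER_CUBIC))
```

```text
(no output)
```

View pics/s16c.png

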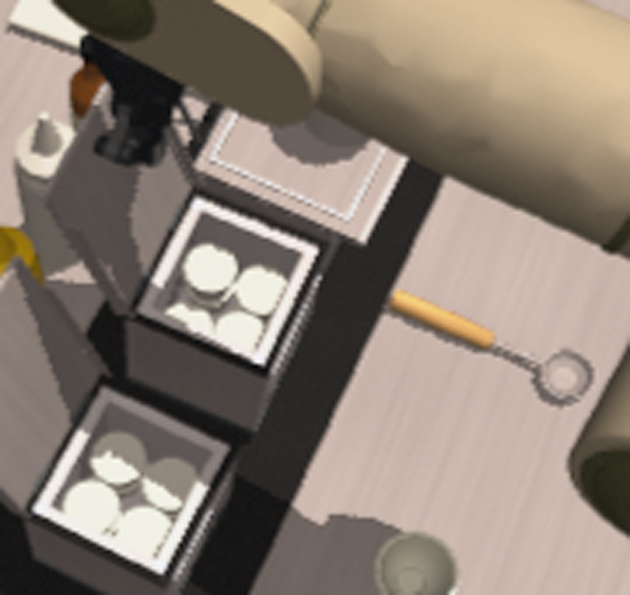

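Past upright and leaning parallel to the first. Back off up and to the robot side.

apply_moves([
  [1.5,0,-1,0],
  [3,0,-2,0],
  [4,0,-2,0],
  [4,0,-1,0],
  [4,0,0,0],
  [4,0,0,0],
  [3,0,0,0],
  [0,0,0,0],
])

```text
time_s: 28.15
eef_pos: [426.8, 32.1, 422.4]
ee_rot: [0.001, 0.023, 1.0, -0.0]
force: [-0.2, -0.5, -0.0]
grip_width: -0.002
```

apply_moves([
  [2,4,0,0],
  [2,4,0,0],
  [0,4,0,0],
  [0,4,0,0],
  [0,4,0,0],
  [0,4,0,0],
  [0,4,0,0],
  [0,0,0,0],
])

```text
time_s: 28.95
eef_pos: [402.7, 316.6, 420.3]
ee_rot: [-0.001, 0.022, 1.0, 0.0]
force: [0.8, -0.1, -0.4]
grip_width: 0.003
```

Run:
```python
from h import *
s=snap('scene','s17.png');t=snap('top','t17.png')
print(readout.sense()['eef_pos'],readout.sense()['force'],readout.sense()['time_s'])
# predicted lip corners at 1.95 for both: hinge from lip contact
for n,lx,y,yaw in [('L',504,222,-4),('M',500,29.5,-2.8)]:
  c,sn=np.cos(np.radians(yaw)),np.sin(np.radians(yaw)); ex=np.array([c,sn,0]);ey=np.array([-sn,c,0])
  h=np.array([lx,y,157])+157*ex
  for th in (1.57,1.85,1.95):
    l=h+157*(-np.cos(th)*ex+np.sin(th)*np.array([0,0,1]))
    print(n,th,[proj(d,l+k*ey).round(1).tolist() for d in (s,t) for k in (-67,67)])
for c,q in (('scene','s'),('top','t')):
  for k in ['squeeze_1','hot_sauce','ramekin','mixing_bowl','deli_tub','spoon']:
    print(c,k,[(round(b['score'],2),round(b['location'][0]*640),round(b['location'][1]*400)) for b in nets.boxes_of(c,k)[:2]])
cv2.imwrite('pics/s17c.png',cv2.resize(cv2.imread('pics/s17.png')[60:270,220:450],None,fx=2.8,fy=2.8,interpolation=cv2.INTER_CUBIC))
cv2.imwrite('pics/t17c.png',cv2.resize(cv2.imread('pics/t17.png')[90:260,260:490],None,fx=3.4,fy=3.4,interpolation=cv2.INTER_CUBIC))
```

```text
[402.90327047 313.67596113 420.82325024] [-0.46515986  0.18096566 -0.44044253] 29.05
L 1.57 [[295.1, 140.9], [268.4, 187.5], [335.4, 144.9], [281.8, 144.2]]
L 1.85 [[279.5, 134.7], [252.4, 180.5], [335.5, 129.2], [282.5, 128.5]]
L 1.95 [[274.3, 133.2], [247.3, 178.6], [335.5, 124.4], [282.9, 123.7]]
M 1.57 [[325.7, 79.3], [302.6, 121.4], [411.0, 141.8], [357.4, 142.1]]
M 1.85 [[310.4, 74.4], [287.0, 115.9], [409.8, 126.1], [356.9, 126.5]]
M 1.95 [[305.3, 73.4], [281.8, 114.6], [409.3, 121.3], [356.7, 121.7]]
scene squeeze_1 [(0.79, 271, 132), (0.69, 279, 112)]
scene hot_sauce [(0.66, 291, 83)]
scene ramekin [(0.49, 275, 169)]
scene mixing_bowl [(0.55, 318, 354)]
scene deli_tub [(0.9, 369, 81), (0.35, 278, 168)]
scene spoon [(0.76, 397, 151), (0.49, 308, 109)]
top squeeze_1 [(0.64, 392, 116), (0.63, 351, 132)]
top hot_sauce [(0.77, 423, 124), (0.65, 378, 167)]
top ramekin [(0.85, 335, 271), (0.33, 348, 222)]
top mixing_bowl [(0.77, 187, 260), (0.61, 375, 166)]
top deli_tub [(0.98, 450, 184)]
top spoon [(0.67, 413, 283)]
```

View pics/s17c.png

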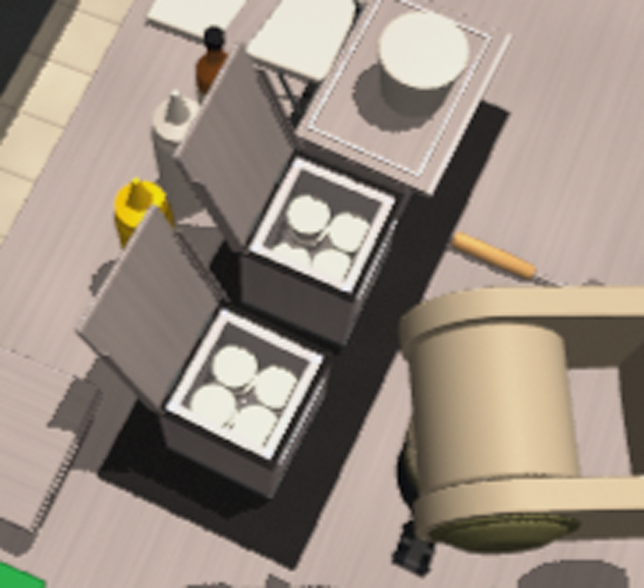

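View pics/t17c.png

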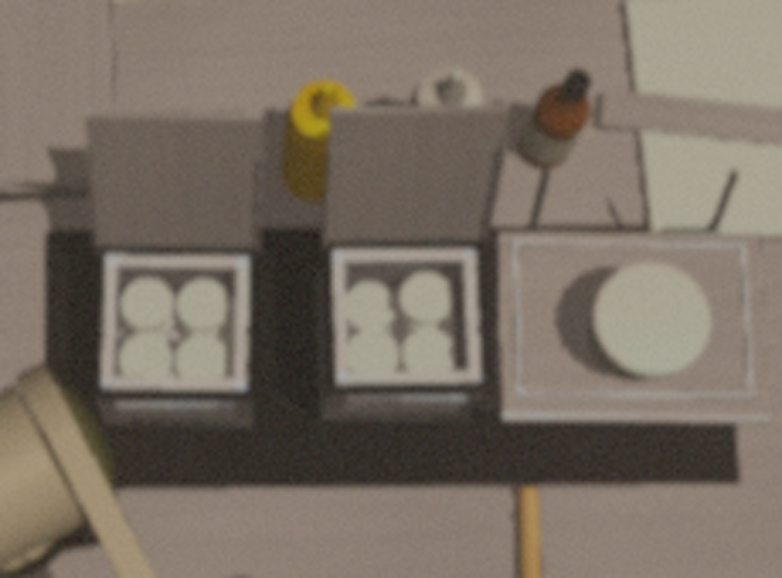

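apply_moves([
  [0,0,0,0],
  [0,0,0,0],
  [0,0,0,0],
])

```text
time_s: 29.95
eef_pos: [402.7, 313.2, 421.3]
ee_rot: [-0.0, 0.024, 1.0, -0.0]
force: [-0.3, 1.2, 0.1]
grip_width: -0.0
```

```bash
python3 -c "
from rig import ctrl
print(ctrl.finish_job())"
```

```text
the job is handed in; nothing more can be done
None
```

Both small lids are open and leaning back on their stops, and I handed the job in at about 30 s. The system gives no verdict, so I can't confirm it passed.

**How it was done:** The tool can only point straight down, so the fingers could not hook under the lips. I put the closed fingers against each front lip and lifted it by friction. I then followed the lid's arc at about 0.5 rad/s until it went past upright and fell back.

**Last checks:**
- **Lid angles:** In the scene view, the left lid's lip corners match where they should be at 1.95 rad. The middle lid's corners read about 1.92 there, and 1.95 in the top view. I have no direct joint reading.
- **Everything else:** In the pictures the wide lid is shut with the tub on it. The bottles, ramekin, spoon and bowl look unmoved. The finder's positions for the ramekin and spoon in the scene view were off, but the top view agreed with the start for the ramekin. The spoon's handle is still in place by eye.
- **Arm:** It is clear of everything, and the force reading is near zero.

**Possible pinch failure on the left lid:**
- My first press was high on the lip edge, up to about 13 N, and the fingers slipped off over the top.
- The second press met the lip earlier than I expected and reached about 17–19 N.
- These were one-sided presses on the front edge, not a squeeze. I can't measure how the force split between the lid's upper and lower faces, so the 2 N pinch limit could have been crossed.
- The middle lid's press peaked near 8 N on the same edge, so it also can't be ruled out there.

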